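# Find the rattling sample case and show it to the reader

### The job

First lift the canister by its handle off the barcode reader stand and set it down upright on the table beside the stand. Then pick up the sealed sample cases and shake each briskly to and fro along its length, clear of the table, until you find the one with something loose rattling inside; stand the quiet ones back upright on the table, drop nothing, and leave the other things around where they are. Finish holding the rattling case level and still over the middle of the reader, about 10 cm above its top: the program ends with the case in the gripper, not put down.

Things in the scene. Friction and masses are not known exactly. Their poses are not given: they have to be found in the camera images.
- case_a: Sealed case, one of three alike: grey box, white lid with label, steel clip at each end; 120 mm long (its x), 60 wide (y), 66 high. Origin: centre of the underside, z up. One of the three (varies) has a loose steel ball (240 g, 39 mm) that rolls 22 mm either way along x; after a brisk stroke it lies briefly at the leading end. Others empty. Empty mass 0.21 to 0.53 kg: weighing does not tell.
- case_b: Sealed case, one of three alike: grey box, white lid with label, steel clip at each end; 120 mm long (its x), 60 wide (y), 66 high. Origin: centre of the underside, z up. One of the three (varies) has a loose steel ball (240 g, 39 mm) that rolls 22 mm either way along x; after a brisk stroke it lies briefly at the leading end. Others empty. Empty mass 0.21 to 0.53 kg: weighing does not tell.
- case_c: Sealed case, one of three alike: grey box, white lid with label, steel clip at each end; 120 mm long (its x), 60 wide (y), 66 high. Origin: centre of the underside, z up. One of the three (varies) has a loose steel ball (240 g, 39 mm) that rolls 22 mm either way along x; after a brisk stroke it lies briefly at the leading end. Others empty. Empty mass 0.21 to 0.53 kg: weighing does not tell.
- reader: Barcode reader stand, fixed to the table: white square block with a black reading plate on top, 150 x 150 mm, 50 mm high, top flat. Origin: centre of the underside at table height, z up. A thin flat cable runs from its far side.
- canister: Aluminium canister with a white lid and a fixed upright black hoop handle, standing on the reader at the start; body 80 mm across, lid 84 mm across with its top 102 mm above the underside, about 0.35 kg. Origin: centre of the underside, z up; its y axis runs along the handle's bar.
- canister_handle (a point): Middle of the canister handle's level bar: round bar 12 mm thick, running along the canister's y, 142 mm above the canister's underside, between two upright posts 68 mm apart (centre to centre); 34 mm of free space under the bar.
- tube_rack: White rack of blood tubes, loose, bystander, 90 x 200 mm (x, y), 105 mm high. Origin: centre of the underside.
- sanitiser: Pump bottle of hand sanitiser, loose, bystander, 55 x 90 mm (x, y), 205 mm high, with its spout reaching 60 mm towards its -x. Origin: centre of the underside.
- glove_box: Cardboard box of gloves, loose, bystander, 120 x 230 mm (x, y), 75 mm high. Origin: centre of the underside.

How it is judged:
By the outcome, as a careful person would: the job done as asked, in the order asked, and still so for the second after the job is handed in, while the arm keeps its last pose, push and grip.
It also fails if it takes over 72 s, if anything falls off the work surface, if the arm or the gripper's body presses on something with over 40 N, if the wrist force passes 120 N, or if a joint passes its speed limit or range.

### The arm

A 6-joint arm with a two-finger parallel gripper is mounted at the origin on the work surface. World frame = base frame: x ahead of the robot, y to its left, z up, the work surface at z = 0. Lengths are in m, angles in rad, forces in N, time in s.
With the tool pointing down it reaches from about 0.425 to 0.95 m from the base axis. Payload 3.5 kg.
Tool frame: the origin (TCP) lies at the very end of the fingers, on their centre line; the grasp point (between the pads) lies 19 mm behind it; z points along the fingers, y is the line along which they close (so a half turn about z gives the same grasp; the last joint's range is limited). The gripper opens to 85 mm and grips with 20 to 120 N. Pads are 22 mm wide; open, the fingers measure 114 mm over their backs; the gripper's body (76 mm by 85 mm) begins 54 mm behind the grasp point. The pads swing forward as they close: fully open they stand 13 mm farther back than shut.
Start: joints at [-1.439, 0.286, 1.577, -0, 1.279, -0.15], TCP at [0.188, -0.648, 0.231] pointing down, gripper open.
Joint ranges: [-2.77, 2.77], [-0.9, 2.22], [0.21, 2.48], [-1.53, 4.67], [0.24, 2.81], [-2.84, 2.84]. Speed limits (rad/s): [2.79, 2.79, 3.14, 3.14, 3.14, 3.14].

### API

Orientations are given as a unit quaternion [x, y, z, w].
In Python, from plant import ctrl gives the robot as it stands.
- The arm moves only by the shell command python3 inch.py 'ROWS' [FORCE]. ROWS is a JSON list of rows, 1 to 10 of them, each of 7 numbers: dx, dy, dz in m, then a rotation vector rx, ry, rz in rad, then the opening from 0.0 (shut) to 1.0 (fully open); each row is the pose to reach, as a shift and turn from the pose commanded when the command began, along the tool's axes at that moment; what a row does not reach only later rows make up. A row lasts 1/8 s, in which the tool goes at most 0.0625 m and 0.188 rad, less where a joint would pass 70% of its speed; a pose out of reach is approached as far as the arm can. The fingers move at their own pace and stop on an object; FORCE is the grip in N (left out, the last holds). Time passes only in rows, so rows that do not move let the fingers close. It prints the time, the measured TCP pose, the force, the opening and the grip force at its end.
- ctrl.get_state(): the state, without advancing time (a new reading comes with each control period).
- ctrl.read_camera(name): name is "side" or "top" or "wrist"; returns a dict with "pixels" (384x512x3 uint8, red, green, blue), "camera_matrix" (3x3 intrinsics, pixels), "xyz" and "orientation" of the camera in the world. Camera axes: x right, y down, z forward; pixel columns grow to the right and rows downward; lengths in m; the calibration is good to about 2 mm. A picture is of the moment at which its call begins. There is no depth.
- ctrl.sign_off(): hands the job in; it is judged then, once.
The state is a dict: "time": time; "qpos": joint angles; "dq": joint speeds; "joint_efforts": joint torques, N m; "eef_pos": TCP position; "tcp_rot": TCP orientation; "contact_force": force on the tool from outside, world axes, zero at the start; "wrist_torque": the same for the moment, N m; "opening": opening from 0.0 (shut) to 1.0 (fully open); "finger_force": force on a finger pad.
Only numpy, scipy, OpenCV 4.12 (cv2) and the standard library are available. Lean on these libraries where they do the work, as an engineer would, in place of code of your own. Each camera call takes 0.05 s, during which the arm holds its last target. There are 200 camera calls.

## Working session

There is one attempt and no reset: what is moved stays moved. The work goes in short steps, Python scripts to look and compute and a shell command to move; the robot and the scene stay as the last step left them, time stands still between calls to the robot, and variables do not carry over. Pictures are saved under pics/ and viewed, at most 10 in all, crops included, and the job is handed in when it is done.

```bash
ls; mkdir -p pics
python3 - <<'E'
from plant import ctrl
import cv2,json,numpy as np
for n in ["top","side"]:
    c=ctrl.read_camera(n); cv2.imwrite(f"pics/{n}0.png",c["pixels"][:,:,::-1]); print(n,c["camera_matrix"],c["xyz"],c["orientation"])
s=ctrl.get_state();print(s)
E
```

```text
inch.py
pics
plant.py
  5 inch.py
  3 plant.py
  8 total
top [[419.34319974   0.         259.49888063]
 [  0.         419.34319974 190.44008374]
 [  0.           0.           1.        ]] [ 0.42120466 -0.11770172  1.53321283] [ 0.70777864 -0.70277987  0.04700036 -0.05422929]
side [[347.7500493   0.        258.7743356]
 [  0.        347.7500493 194.4653133]
 [  0.          0.          1.       ]] [0.12096405 0.61333147 0.69315926] [-0.26924254  0.83476136 -0.46075921  0.13558347]
{'time': 0.1, 'qpos': array([-1.43903090e+00,  2.87135298e-01,  1.57803321e+00, -2.55945014e-05,
        1.27859222e+00, -1.49998850e-01]), 'dq': array([-0.00071748, -0.00070131, -0.00394714, -0.00085122,  0.00121188,
        0.00029288]), 'joint_efforts': array([ 3.89579345e-04, -4.07297623e+01, -2.93699938e+01, -1.79162048e-04,
        3.41831364e-03, -1.11934542e-07]), 'eef_pos': array([ 0.18762862, -0.6477803 ,  0.23004526]), 'tcp_rot': array([ 9.90091413e-01,  1.40420149e-01, -2.36756164e-06, -1.08410395e-03]), 'contact_force': array([-0.08833505, -0.51221576, -0.88271598]), 'wrist_torque': array([-0.04057638,  0.02438103,  0.00250712]), 'finger_force': 0.0, 'opening': 0.9998757086955197}
```
View pics/top0.png

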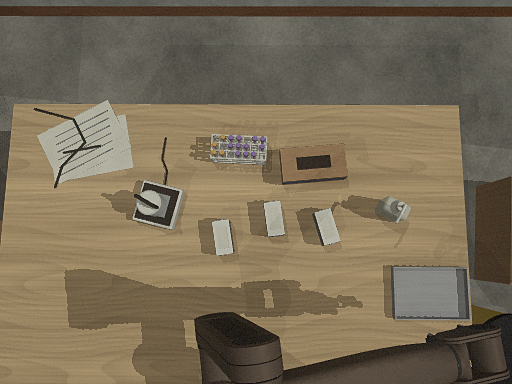

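View pics/side0.png

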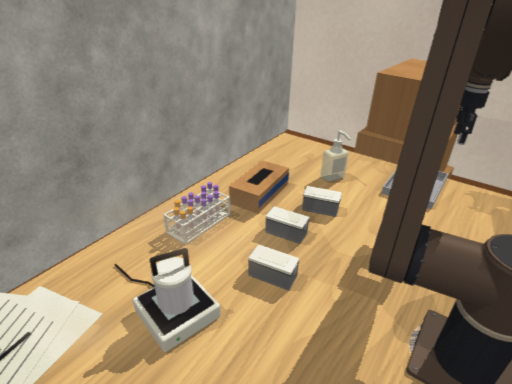

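The top view shows the reader at (158,204) with the canister on it and its handle running from (137,194) to (158,207). The cases are at (222,237), (274,218) and (326,226). The side view agrees: handle at (170,263), cases at (273,265), (287,224) and (321,201).

Create h.py:
```python
import numpy as np, cv2
from scipy.spatial.transform import Rotation as R
from plant import ctrl
def cam(n):
    c=ctrl.read_camera(n); c["bgr"]=np.ascontiguousarray(c["pixels"][:,:,::-1]); return c
def ray(c,uv,z):
    d=R.from_quat(c["orientation"]).apply(np.linalg.inv(c["camera_matrix"])@[uv[0],uv[1],1.]); p=np.array(c["xyz"])
    return p+d*(z-p[2])/d[2]
def proj(c,P):
    q=R.from_quat(c["orientation"]).inv().apply(np.array(P)-c["xyz"]); k=c["camera_matrix"]@q; return k[:2]/k[2]
def rects(c,lo,z,box,minarea=60):
    """bright grey blobs -> (centre xy, size, angle of long side) on plane z"""
    hsv=cv2.cvtColor(c["bgr"],cv2.COLOR_BGR2HSV); m=((hsv[:,:,2]>lo)&(hsv[:,:,1]<50)).astype(np.uint8)
    x0,y0,x1,y1=box; k=np.zeros_like(m); k[y0:y1,x0:x1]=m[y0:y1,x0:x1]
    out=[]
    for ct in cv2.findContours(k,cv2.RETR_EXTERNAL,cv2.CHAIN_APPROX_NONE)[0]:
        if cv2.contourArea(ct)<minarea: continue
        w=np.array([ray(c,p[0],z)[:2] for p in ct],np.float32)
        (cx,cy),s,a=cv2.minAreaRect(w*1000)
        if s[1]>s[0]: s=s[::-1]; a+=90
        out.append((np.round([cx,cy],1),np.round(s,1),round((a+90)%180-90,1),ct[:,0].mean(0).round(1)))
    return out
def state():
    s=ctrl.get_state(); print(s["time"],s["eef_pos"].round(4),R.from_quat(s["tcp_rot"]).as_matrix().round(3).tolist(),s["contact_force"].round(2),s["opening"]); return s
def totool(target,zrot=0):
    s=ctrl.get_state(); return R.from_quat(s["tcp_rot"]).inv().apply(np.array(target)-s["eef_pos"])
```

Run:
```python
from h import *
c=cam("top")
for lo in (150,175):
    for r in rects(c,lo,0.066,(200,190,345,262)): print(lo,r)
    for r in rects(c,lo,0.05,(120,170,195,235)): print('reader',lo,r)
b=cv2.resize(c["bgr"][170:240,115:200],None,fx=7,fy=7,interpolation=cv2.INTER_CUBIC)
s=cam("side")
b2=cv2.resize(s["bgr"][235:350,125:225],None,fx=4,fy=4,interpolation=cv2.INTER_CUBIC)
h=max(b.shape[0],b2.shape[0]); f=lambda i:cv2.copyMakeBorder(i,0,h-i.shape[0],0,0,0)
o=np.hstack([f(b),f(b2)])[:, :]; print(o.shape)
cv2.imwrite("pics/z1.png",cv2.resize(o,None,fx=.8,fy=.8))
```

```text
150 (array([468.9,  27.6]), array([122.7,  58. ]), 9.2, array([222., 237.]))
150 (array([ 507.1, -338.8]), array([120.7,  58.9]), 16.3, array([327.1, 226.6]))
150 (array([ 536.7, -152.3]), array([120.1,  58.4]), 7.9, array([273.7, 218.2]))
reader 150 (array([563.1, 301. ]), array([78.9, 29.1]), 73.8, array([146.3, 209.3]))
reader 150 (array([611.1, 282.4]), array([83.9, 38.8]), 59.9, array([151.8, 197.5]))
reader 150 (array([583.7, 262.5]), array([145.9, 145.8]), -13.8, array([160.5, 204.6]))
175 (array([468.8,  27.3]), array([117.7,  57.5]), 9.2, array([222.1, 236.8]))
175 (array([ 508.4, -338. ]), array([117.4,  57.8]), 16.7, array([327.2, 226.6]))
175 (array([ 535.2, -152.2]), array([117.3,  57.9]), 8.1, array([274.5, 221. ]))
reader 175 (array([564.8, 307.7]), array([68.2, 21.6]), 66.3, array([144.5, 208.7]))
reader 175 (array([607.5, 282.4]), array([80.9, 31.1]), 58.9, array([152.3, 198.5]))
(490, 995, 3)
```

View pics/z1.png

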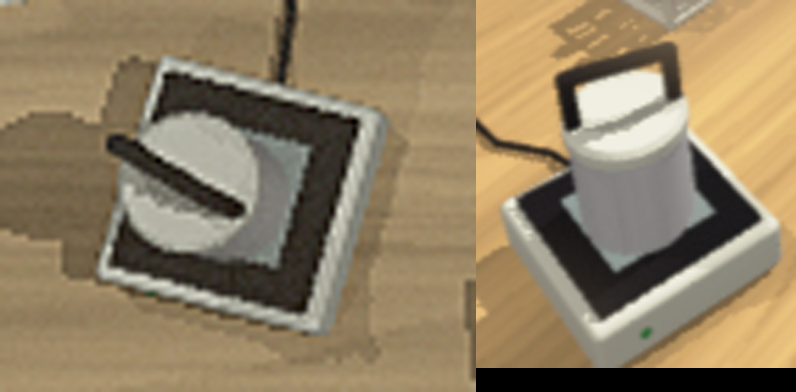

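The crop shows the handle bar in the top view from (135.0,195.5) to (157.9,207.5). The lid circle is centred at about (148.9,202.7), radius 12.5 px.

Run:
```python
from h import *
c=cam("top")
a=ray(c,(135,195.5),.193);b=ray(c,(157.9,207.5),.193);print(a,b,(a+b)/2,np.linalg.norm(a-b),np.degrees(np.arctan2(*(a-b)[[1,0]])))
print('lid',ray(c,(148.9,202.7),.152))
s=cam("side")
# handle top bar in side crop: 4*.8=3.2 px scale, x offset 476
for u,v in((557,75),(678,46)): print('side',ray(s,(125+(u-476)/3.2,235+v/3.2),.196))
state()
```

```text
[0.59541899 0.29918019 0.193     ] [0.55696364 0.22331234 0.193     ] [0.57619132 0.26124627 0.193     ] 0.0850573032398517 63.12078969430725
lid [0.57692878 0.26439984 0.152     ]
side [0.59655174 0.30249095 0.196     ]
side [0.55444749 0.23712805 0.196     ]
0.3 [ 0.1877 -0.6481  0.2308] [[0.961, 0.278, -0.0], [0.278, -0.961, 0.001], [0.0, -0.001, -1.0]] [-0.12  0.68 -1.61] 0.9946708420560392
```

```bash
cat >> h.py <<'E'
def plan(*wps):
    """for each world (x,y,z,yaw deg), tool-axis shift and rz from the present pose"""
    s=ctrl.get_state(); r0=R.from_quat(s["tcp_rot"])
    for w in wps:
        a=np.radians(w[3]); rt=R.from_matrix(np.array([[np.cos(a),np.sin(a),0],[np.sin(a),-np.cos(a),0],[0,0,-1]]))
        d=r0.inv().apply(np.array(w[:3])-s["eef_pos"]); rv=(r0.inv()*rt).as_rotvec()
        print(d.round(4),rv.round(4),'rows>=',np.ceil(max(np.linalg.norm(d)/.0625,np.linalg.norm(rv)/.188)))
E
python3 - <<'E'
from h import *
plan((.5,-.25,.33,40),(.576,.263,.33,62))
E
```

```text
[ 0.4107 -0.2957 -0.0989] [-8.000e-04 -3.000e-04 -4.163e-01] rows>= 9.0
[ 0.6264 -0.7673 -0.0985] [-7.000e-04 -4.000e-04 -8.003e-01] rows>= 16.0
```

```bash
python3 inch.py '[[0.411,-0.296,-0.099,0,0,-0.416,1],[0.411,-0.296,-0.099,0,0,-0.416,1],[0.411,-0.296,-0.099,0,0,-0.416,1],[0.411,-0.296,-0.099,0,0,-0.416,1],[0.411,-0.296,-0.099,0,0,-0.416,1],[0.411,-0.296,-0.099,0,0,-0.416,1],[0.411,-0.296,-0.099,0,0,-0.416,1],[0.411,-0.296,-0.099,0,0,-0.416,1],[0.411,-0.296,-0.099,0,0,-0.416,1],[0.411,-0.296,-0.099,0,0,-0.416,1]]'
python3 - <<'E'
from h import *
state()
plan((.576,.263,.3,62))
E
```

```text
time: 1.55
eef_pos: [0.5004, -0.2493, 0.3304]
tcp_rot: [0.939, 0.343, -0.0, 0.0]
contact_force: [-0.4, -0.8, -0.4]
opening: 1.0
finger_force: 0.0
1.55 [ 0.5004 -0.2493  0.3304] [[0.765, 0.644, -0.0], [0.644, -0.765, -0.001], [-0.001, 0.0, -1.0]] [-0.4  -0.79 -0.42] 0.9999512243635679
[ 0.3878 -0.3433  0.03  ] [ 3.000e-04  6.000e-04 -3.824e-01] rows>= 9.0
```

```bash
python3 inch.py '[[0.388,-0.343,0.03,0,0,-0.382,1],[0.388,-0.343,0.03,0,0,-0.382,1],[0.388,-0.343,0.03,0,0,-0.382,1],[0.388,-0.343,0.03,0,0,-0.382,1],[0.388,-0.343,0.03,0,0,-0.382,1],[0.388,-0.343,0.03,0,0,-0.382,1],[0.388,-0.343,0.03,0,0,-0.382,1],[0.388,-0.343,0.03,0,0,-0.382,1],[0.388,-0.343,0.03,0,0,-0.382,1],[0.388,-0.343,0.03,0,0,-0.382,1]]'
python3 - <<'E'
from h import *
state()
c=cam("wrist"); print(c["xyz"]); cv2.imwrite("pics/w1.png",c["bgr"])
print('expect',proj(c,(.576,.263,.192)))
E
```

```text
time: 2.8
eef_pos: [0.5774, 0.2613, 0.2992]
tcp_rot: [0.858, 0.514, -0.001, 0.0]
contact_force: [0.1, -0.3, 0.5]
opening: 0.998
finger_force: 0.0
2.8 [0.5774 0.2613 0.2992] [[0.472, 0.882, -0.002], [0.882, -0.472, -0.002], [-0.002, -0.001, -1.0]] [ 0.07 -0.26  0.54] 0.998270078036816
[0.61032863 0.32440416 0.44103488]
expect [251.18055917 187.94655561]
```

View pics/w1.png

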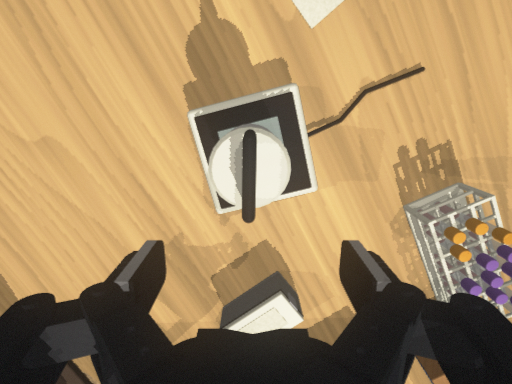

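The wrist view shows the bar from (249,131) to (248,221), vertical in the image, so the yaw is right. The reader plate sits behind it.

Run:
```python
from h import *
c=cam("wrist")
a=ray(c,(249,131),.195);b=ray(c,(248.2,221),.195);print(a,b,(a+b)/2,np.linalg.norm(a-b),np.degrees(np.arctan2(*(a-b)[[1,0]])))
q=[ray(c,p,.05) for p in((189,113),(296,86),(316,190),(217,213))]
print('reader',np.mean(q,0),[np.linalg.norm(q[i]-q[i-1]) for i in range(4)],np.degrees(np.arctan2(*(q[1]-q[0])[[1,0]])))
m=(a+b)/2
plan((m[0],m[1],.173,62))
```

```text
[0.59788462 0.3064193  0.195     ] [0.55957641 0.23697493 0.195     ] [0.57873051 0.27169712 0.195     ] 0.0793097666859691 61.11716387871494
reader [0.58316692 0.26742458 0.05      ] [np.float64(0.14005876482637963), np.float64(0.13959184645497397), np.float64(0.13931878381694107), np.float64(0.14176622628250432)] -14.67011308629534
[ 0.0109 -0.0044  0.127 ] [ 0.0001  0.0012 -0.0045] rows>= 3.0
```

```bash
python3 inch.py '[[0.008,-0.003,0.04,0,0,0,1],[0.008,-0.003,0.09,0,0,0,1],[0.008,-0.003,0.126,0,0,0,1],[0.008,-0.003,0.126,0,0,0,1],[0.008,-0.003,0.126,0,0,0,0],[0.008,-0.003,0.126,0,0,0,0],[0.008,-0.003,0.126,0,0,0,0],[0.008,-0.003,0.126,0,0,0,0],[0.008,-0.003,0.126,0,0,0,0],[0.008,-0.003,0.126,0,0,0,0]]' 60
python3 - <<'E'
from h import *
state()
E
```

```text
time: 4.15
eef_pos: [0.5788, 0.271, 0.1754]
tcp_rot: [0.858, 0.514, 0.001, 0.0]
contact_force: [-0.1, -0.3, 4.6]
opening: 0.117
finger_force: 58.5
4.15 [0.5788 0.271  0.1754] [[0.471, 0.882, 0.002], [0.882, -0.471, 0.0], [0.001, 0.001, -1.0]] [-0.13 -0.27  4.55] 0.11743366681834116
```

```bash
python3 - <<'E'
from h import *
plan((.5788,.271,.26,62),(.56,.425,.26,62),(.56,.425,.128,62))
E
python3 inch.py '[[0,0,-0.02,0,0,0,0],[0,0,-0.05,0,0,0,0],[0,0,-0.085,0,0,0,0],[0,0,-0.085,0,0,0,0]]'
```

```text
[ 0.0001  0.0001 -0.0846] [ 0.0013 -0.0011 -0.0022] rows>= 2.0
[ 0.127  -0.0891 -0.0846] [ 0.0013 -0.0011 -0.0022] rows>= 3.0
[ 0.1269 -0.0892  0.0474] [ 0.0013 -0.0011 -0.0022] rows>= 3.0
time: 4.65
eef_pos: [0.5797, 0.2715, 0.2631]
tcp_rot: [0.858, 0.514, 0.003, 0.001]
contact_force: [-0.0, -0.8, -3.2]
opening: 0.116
finger_force: 58.6
```

```bash
python3 inch.py '[[0.025,-0.018,0,0,0,0,0],[0.065,-0.045,0,0,0,0,0],[0.105,-0.073,0,0,0,0,0],[0.127,-0.089,0,0,0,0,0],[0.127,-0.089,0.02,0,0,0,0],[0.127,-0.089,0.06,0,0,0,0],[0.127,-0.089,0.1,0,0,0,0],[0.127,-0.089,0.122,0,0,0,0],[0.127,-0.089,0.127,0,0,0,0],[0.127,-0.089,0.127,0,0,0,0]]'
```

```text
time: 5.9
eef_pos: [0.5604, 0.4247, 0.1333]
tcp_rot: [0.858, 0.514, 0.001, 0.0]
contact_force: [-0.1, -1.2, -3.7]
opening: 0.114
finger_force: 58.6
```

Need about 8 mm more; go down slowly.

```bash
python3 inch.py '[[0,0,0.004,0,0,0,0],[0,0,0.006,0,0,0,0],[0,0,0.008,0,0,0,0],[0,0,0.008,0,0,0,0]]'
```

```text
time: 6.4
eef_pos: [0.5601, 0.4251, 0.1255]
tcp_rot: [0.858, 0.514, 0.001, 0.0]
contact_force: [-0.8, 0.2, -0.7]
opening: 0.114
finger_force: 59.0
```

```bash
python3 inch.py '[[0,0,0.001,0,0,0,0],[0,0,0.001,0,0,0,0.3],[0,0,0.001,0,0,0,0.7],[0,0,0.001,0,0,0,1],[0,0,0.001,0,0,0,1],[0,0,-0.03,0,0,0,1],[0,0,-0.08,0,0,0,1],[0,0,-0.12,0,0,0,1],[0,0,-0.12,0,0,0,1]]'
python3 - <<'E'
from h import *
s=cam("side"); state()
cv2.imwrite("pics/s2.png",s["bgr"])
plan((.469,.0275,.25,9.2),(.469,.0275,.022,9.2))
E
```

```text
time: 7.52
eef_pos: [0.5617, 0.426, 0.2503]
tcp_rot: [0.858, 0.514, 0.005, 0.0]
contact_force: [-0.4, 0.7, -0.9]
opening: 0.998
finger_force: 0.0
7.575 [0.5605 0.4253 0.2469] [[0.471, 0.882, 0.004], [0.882, -0.471, 0.002], [0.004, 0.003, -1.0]] [-0.48  0.38 -0.2 ] 1.0018865958896537
[-0.394   0.1069 -0.0044] [ 6.000e-04 -4.900e-03  9.193e-01] rows>= 7.0
[-0.3949  0.1063  0.2236] [ 6.000e-04 -4.900e-03  9.193e-01] rows>= 8.0
```

View pics/s2.png

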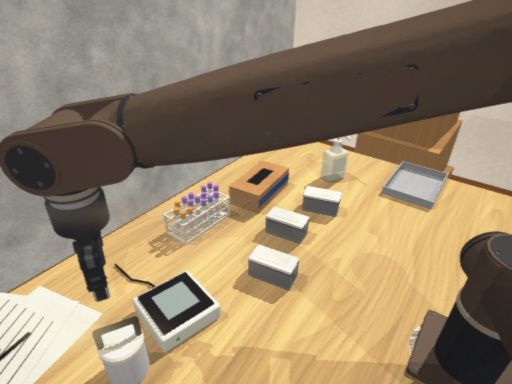

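The canister stands upright at (123,352) and the reader is clear. Next is the nearest case.

```bash
python3 inch.py '[[-0.394,0.107,-0.004,0,0,0.919,1],[-0.394,0.107,-0.004,0,0,0.919,1],[-0.394,0.107,-0.004,0,0,0.919,1],[-0.394,0.107,-0.004,0,0,0.919,1],[-0.394,0.107,-0.004,0,0,0.919,1],[-0.394,0.107,-0.004,0,0,0.919,1],[-0.394,0.107,-0.004,0,0,0.919,1],[-0.394,0.107,-0.004,0,0,0.919,1]]'
python3 - <<'E'
from h import *
state(); c=cam("wrist"); cv2.imwrite("pics/w2.png",c["bgr"])
print(proj(c,(.469,.0275,.066)))
for lo in(150,175):
    for r in rects(c,lo,.066,(130,40,380,330),800): print(r)
plan((.469,.0275,.016,9.2))
E
```

```text
time: 8.57
eef_pos: [0.467, 0.0254, 0.2464]
tcp_rot: [0.997, 0.078, -0.001, -0.0]
contact_force: [-0.5, -0.1, -0.1]
opening: 1.003
finger_force: 0.0
8.575 [0.467  0.0254 0.2464] [[0.988, 0.156, -0.003], [0.156, -0.988, 0.001], [-0.003, -0.001, -1.0]] [-0.46 -0.09 -0.15] 1.0026563074129367
[250.95214276 168.04348899]
(array([467.2,  30. ]), array([121.2,  58.9]), 9.3, array([248.4, 165.4]))
(array([466.8,  30. ]), array([118. ,  58.9]), 9.2, array([248.4, 165.8]))
[ 0.0023 -0.0004  0.2307] [-0.0014  0.0024 -0.0022] rows>= 4.0
```

View pics/w2.png

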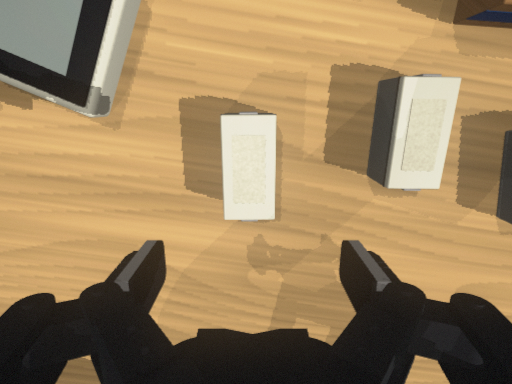

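The case fills (221–276, 113–220), centred and aligned with the fingers, and the neighbouring case is clear. I'll descend and grip.

```bash
python3 inch.py '[[0.001,-0.002,0.06,0,0,0,1],[0.001,-0.002,0.12,0,0,0,1],[0.001,-0.002,0.17,0,0,0,1],[0.001,-0.002,0.21,0,0,0,1],[0.001,-0.002,0.229,0,0,0,1],[0.001,-0.002,0.229,0,0,0,1],[0.001,-0.002,0.229,0,0,0,0.4],[0.001,-0.002,0.229,0,0,0,0.4],[0.001,-0.002,0.229,0,0,0,0.4],[0.001,-0.002,0.229,0,0,0,0.4]]' 70
```

```text
time: 9.88
eef_pos: [0.4702, 0.0292, 0.0207]
tcp_rot: [0.997, 0.08, 0.001, 0.0]
contact_force: [0.5, 1.9, 4.9]
opening: 0.692
finger_force: 77.1
```

```bash
python3 inch.py '[[0,0,-0.03,0,0,0,0.4],[0,0,-0.08,0,0,0,0.4],[0.03,0,-0.13,0,0,0,0.4],[0.07,0,-0.16,0,0,0,0.4],[0.1,0,-0.16,0,0,0,0.4],[0.1,0,-0.16,0,0,0,0.4],[0.1,0,-0.16,0,0,0,0.4]]'
cat > st.py <<'E'
from h import *
s=ctrl.get_state(); r=R.from_quat(s["tcp_rot"]).inv()
print('TOOL F',r.apply(s["contact_force"]).round(2),'T',r.apply(s["wrist_torque"]).round(3),'eff5',s["joint_efforts"][3:].round(3),'dq',np.abs(s["dq"]).max().round(3))
E
python3 st.py
```

```text
time: 10.75
eef_pos: [0.5658, 0.045, 0.1773]
tcp_rot: [0.997, 0.08, -0.002, -0.0]
contact_force: [-0.7, -0.4, -3.7]
opening: 0.691
finger_force: 77.0
TOOL F [-0.71  0.29  3.75] T [ 0.003 -0.012 -0.01 ] eff5 [-0.    -0.021  0.   ] dq 0.016
```

```bash
python3 inch.py '[[0.06,0,0,0,0,0,0.4],[0,0,0,0,0,0,0.4],[0.06,0,0,0,0,0,0.4]]'|head -1; python3 st.py
python3 inch.py '[[0,0,0,0,0,0,0.4]]'|head -1; python3 st.py
python3 inch.py '[[0,0,0,0,0,0,0.4]]'|head -1; python3 st.py
echo MINUS
python3 inch.py '[[-0.06,0,0,0,0,0,0.4],[0,0,0,0,0,0,0.4],[-0.06,0,0,0,0,0,0.4]]'|head -1; python3 st.py
python3 inch.py '[[0,0,0,0,0,0,0.4]]'|head -1; python3 st.py
python3 inch.py '[[0,0,0,0,0,0,0.4]]'|head -1; python3 st.py
```

```text
time: 11.12
TOOL F [-4.64 -1.21 11.98] T [ 0.048 -0.228 -0.019] eff5 [-0.113 -0.966 -0.154] dq 1.665
time: 11.25
TOOL F [0.32 0.92 2.65] T [-0.023  0.058  0.037] eff5 [0.064 0.103 0.023] dq 0.144
time: 11.38
TOOL F [-0.86 -0.64  2.  ] T [-0.005  0.006 -0.016] eff5 [0.001 0.052 0.001] dq 0.044
MINUS
time: 11.75
TOOL F [-2.08 -0.1   2.76] T [-0.064 -0.134 -0.002] eff5 [ 0.253 -0.671  0.154] dq 1.321
time: 11.88
TOOL F [0.03 0.66 2.65] T [-0.009  0.025  0.003] eff5 [-0.059  0.247 -0.023] dq 0.132
time: 12.0
TOOL F [-0.26  0.27  2.32] T [ 0.014 -0.     0.028] eff5 [-0.004  0.091 -0.001] dq 0.041
```

```bash
python3 inch.py '[[-0.05,0,0,0,0,0,0.4],[-0.1,0,0.03,0,0,0,0.4],[-0.1,0,0.08,0,0,0,0.4],[-0.1,0,0.12,0,0,0,0.4],[-0.1,0,0.145,0,0,0,0.4],[-0.1,0,0.153,0,0,0,0.4],[-0.1,0,0.157,0,0,0,0.4],[-0.1,0,0.157,0,0,0,0.4]]'; python3 st.py
```

```text
time: 13.0
eef_pos: [0.4705, 0.0288, 0.024]
tcp_rot: [0.997, 0.08, 0.002, 0.0]
contact_force: [0.0, 0.5, -3.6]
opening: 0.694
finger_force: 77.0
TOOL F [ 0.07 -0.49  3.62] T [ 0.029 -0.007 -0.001] eff5 [-0.003 -0.018  0.   ] dq 0.005
```

```bash
python3 inch.py '[[0,0,0.002,0,0,0,0.4],[0,0,0.0035,0,0,0,0.4],[0,0,0.0035,0,0,0,0.4]]'; python3 st.py;  python3 inch.py '[[0,0,0,0,0,0,0.8],[0,0,0,0,0,0,1],[0,0,0,0,0,0,1],[0,0,-0.03,0,0,0,1],[0,0,-0.09,0,0,0,1],[0,0,-0.15,0,0,0,1],[0,0,-0.15,0,0,0,1]]'
python3 - <<'E'
from h import *
plan((.5365,-.152,.2,8.0))
E
```

```text
time: 13.38
eef_pos: [0.4699, 0.0289, 0.0207]
tcp_rot: [0.997, 0.08, 0.001, 0.0]
contact_force: [-4.4, -0.9, 7.0]
opening: 0.699
finger_force: 78.2
TOOL F [-4.49  0.2  -6.98] T [ 0.098 -0.507 -0.006] eff5 [ 0.036 -0.764 -0.017] dq 0.001
time: 14.25
eef_pos: [0.4728, 0.0285, 0.175]
tcp_rot: [0.997, 0.08, 0.006, 0.001]
contact_force: [0.2, -0.4, -0.1]
opening: 1.0
finger_force: 0.0
[ 0.0343  0.1885 -0.0238] [ 0.0038 -0.0122  0.0213] rows>= 4.0
```

```bash
python3 inch.py '[[0.035,0.189,-0.03,0,0,0.02,1],[0.035,0.189,-0.03,0,0,0.02,1],[0.035,0.189,-0.03,0,0,0.02,1],[0.035,0.189,-0.03,0,0,0.02,1],[0.035,0.189,-0.03,0,0,0.02,1]]'
python3 - <<'E'
from h import *
c=cam("wrist");state()
for lo in(150,175):
    for r in rects(c,lo,.066,(130,20,380,330),800): print(r)
plan((.5365,-.152,.017,8.0))
E
```

```text
time: 14.88
eef_pos: [0.533, -0.1518, 0.1972]
tcp_rot: [0.998, 0.07, -0.001, -0.001]
contact_force: [-0.0, -0.5, -0.9]
opening: 1.001
finger_force: 0.0
14.925 [ 0.5328 -0.1509  0.1972] [[0.99, 0.14, -0.003], [0.14, -0.99, 0.002], [-0.002, -0.002, -1.0]] [-0.32 -0.19  0.22] 0.9993627865018933
(array([ 534. , -149.5]), array([121.3,  59. ]), 8.1, array([250.5, 174.7]))
(array([ 532.8, -149.8]), array([118.6,  58.7]), 8.0, array([250.7, 175.7]))
[0.004  0.002  0.1801] [-0.0022  0.0024  0.0012] rows>= 3.0
```

```bash
python3 inch.py '[[0.002,0,0.05,0,0,0,1],[0.002,0,0.11,0,0,0,1],[0.002,0,0.16,0,0,0,1],[0.002,0,0.178,0,0,0,1],[0.002,0,0.178,0,0,0,1],[0.002,0,0.178,0,0,0,0.4],[0.002,0,0.178,0,0,0,0.4],[0.002,0,0.178,0,0,0,0.4],[0.002,0,0.178,0,0,0,0.4]]' 70; python3 inch.py '[[0,0,-0.03,0,0,0,0.4],[0,0,-0.08,0,0,0,0.4],[0,0,-0.13,0,0,0,0.4],[0,0,-0.16,0,0,0,0.4],[0,0,-0.16,0,0,0,0.4],[0,0,-0.16,0,0,0,0.4],[0,0,-0.16,0,0,0,0.4]]'; python3 st.py
```

```text
time: 16.05
eef_pos: [0.5379, -0.1525, 0.0237]
tcp_rot: [0.998, 0.07, 0.002, 0.001]
contact_force: [0.2, 0.8, 5.7]
opening: 0.698
finger_force: 76.6
time: 16.92
eef_pos: [0.5343, -0.151, 0.1781]
tcp_rot: [0.998, 0.07, -0.002, -0.001]
contact_force: [-0.5, 0.2, -2.8]
opening: 0.696
finger_force: 76.5
TOOL F [-0.45 -0.24  2.84] T [-0.037  0.064  0.015] eff5 [-0.004  0.01   0.   ] dq 0.011
```

```bash
python3 inch.py '[[0.06,0,0,0,0,0,0.4],[0,0,0,0,0,0,0.4],[0.06,0,0,0,0,0,0.4]]'|head -1; python3 st.py
python3 inch.py '[[0,0,0,0,0,0,0.4]]'|head -1; python3 st.py
python3 inch.py '[[0,0,0,0,0,0,0.4]]'|head -1; python3 st.py
echo MINUS
python3 inch.py '[[-0.06,0,0,0,0,0,0.4],[0,0,0,0,0,0,0.4],[-0.06,0,0,0,0,0,0.4]]'|head -1; python3 st.py
python3 inch.py '[[0,0,0,0,0,0,0.4]]'|head -1; python3 st.py
python3 inch.py '[[0,0,0,0,0,0,0.4]]'|head -1; python3 st.py
```

```text
time: 17.3
TOOL F [0.54 0.98 4.14] T [-0.05  -0.031 -0.001] eff5 [-0.139  0.01  -0.348] dq 1.491
time: 17.42
TOOL F [0.12 0.4  1.47] T [-0.017 -0.02   0.009] eff5 [0.108 0.021 0.055] dq 0.077
time: 17.55
TOOL F [-0.66  0.26  1.88] T [ 0.016  0.001 -0.018] eff5 [0.007 0.021 0.001] dq 0.027
MINUS
time: 17.92
TOOL F [-2.05 -0.08  1.59] T [-0.036 -0.088 -0.032] eff5 [ 0.45  -0.489  0.348] dq 1.187
time: 18.05
TOOL F [ 0.43 -0.63  2.26] T [0.026 0.08  0.014] eff5 [-0.111  0.191 -0.054] dq 0.101
time: 18.18
TOOL F [0.67 0.45 2.37] T [-0.061 -0.044  0.002] eff5 [-0.013  0.066 -0.001] dq 0.034
```

```bash
python3 inch.py '[[0,0,0.03,0,0,0,0.4],[0,0,0.08,0,0,0,0.4],[0,0,0.12,0,0,0,0.4],[0,0,0.145,0,0,0,0.4],[0,0,0.155,0,0,0,0.4],[0,0,0.158,0,0,0,0.4],[0,0,0.16,0,0,0,0.4],[0,0,0.16,0,0,0,0.4]]'; python3 st.py
```

```text
time: 19.18
eef_pos: [0.5375, -0.1524, 0.0238]
tcp_rot: [0.998, 0.07, 0.002, 0.001]
contact_force: [-3.1, 0.2, 5.6]
opening: 0.692
finger_force: 77.3
TOOL F [-3.03 -0.65 -5.61] T [ 0.36  -0.29  -0.065] eff5 [-0.024 -0.654  0.048] dq 0.004
```

```bash
python3 inch.py '[[0,0,0,0,0,0,0.8],[0,0,0,0,0,0,1],[0,0,0,0,0,0,1],[0,0,-0.03,0,0,0,1],[0,0,-0.09,0,0,0,1],[0,0,-0.15,0,0,0,1],[0,0,-0.15,0,0,0,1]]'
python3 - <<'E'
from h import *
plan((.507,-.338,.2,16.5))
E
```

```text
time: 20.05
eef_pos: [0.5394, -0.1534, 0.1777]
tcp_rot: [0.997, 0.07, 0.006, 0.003]
contact_force: [0.5, 0.4, -0.2]
opening: 1.003
finger_force: 0.0
[-0.0577  0.1784 -0.0216] [ 0.0083 -0.0104 -0.147 ] rows>= 4.0
```

```bash
python3 inch.py '[[-0.055,0.178,-0.025,0,0,-0.147,1],[-0.055,0.178,-0.025,0,0,-0.147,1],[-0.055,0.178,-0.025,0,0,-0.147,1],[-0.055,0.178,-0.025,0,0,-0.147,1],[-0.055,0.178,-0.025,0,0,-0.147,1]]'
python3 - <<'E'
from h import *
c=cam("wrist");state()
for lo in(150,175):
    for r in rects(c,lo,.066,(130,20,380,330),800): print(r)
plan((.507,-.338,.017,16.5))
E
```

```text
time: 20.68
eef_pos: [0.5056, -0.335, 0.1943]
tcp_rot: [0.99, 0.143, -0.001, -0.001]
contact_force: [0.2, -0.2, -0.9]
opening: 0.997
finger_force: 0.0
20.725 [ 0.5059 -0.3343  0.1944] [[0.959, 0.284, -0.002], [0.284, -0.959, 0.002], [-0.001, -0.003, -1.0]] [ 1.12 -0.5   0.43] 0.999453985891691
(array([ 507. , -335.2]), array([122.1,  58.9]), 16.6, array([253.7, 175.9]))
(array([ 505.8, -335.6]), array([119.6,  58.7]), 16.5, array([253.7, 176.6]))
[0.0002 0.0044 0.1774] [-0.0025  0.001   0.0003] rows>= 3.0
```

```bash
python3 inch.py '[[0,0.001,0.05,0,0,0,1],[0,0.001,0.11,0,0,0,1],[0,0.001,0.155,0,0,0,1],[0,0.001,0.174,0,0,0,1],[0,0.001,0.174,0,0,0,1],[0,0.001,0.174,0,0,0,0.4],[0,0.001,0.174,0,0,0,0.4],[0,0.001,0.174,0,0,0,0.4],[0,0.001,0.174,0,0,0,0.4]]' 70; python3 inch.py '[[0,0,-0.03,0,0,0,0.4],[0,0,-0.08,0,0,0,0.4],[0,0,-0.13,0,0,0,0.4],[0,0,-0.16,0,0,0,0.4],[0,0,-0.16,0,0,0,0.4],[0,0,-0.16,0,0,0,0.4],[0,0,-0.16,0,0,0,0.4]]'; python3 st.py
```

```text
time: 21.85
eef_pos: [0.5082, -0.3377, 0.0248]
tcp_rot: [0.99, 0.143, 0.002, 0.001]
contact_force: [1.0, 1.3, 6.5]
opening: 0.69
finger_force: 77.1
time: 22.72
eef_pos: [0.5052, -0.3354, 0.1785]
tcp_rot: [0.99, 0.143, -0.002, -0.002]
contact_force: [0.0, -0.2, -5.2]
opening: 0.696
finger_force: 78.0
TOOL F [-0.    0.19  5.15] T [-0.013 -0.042 -0.014] eff5 [-0.     0.004  0.   ] dq 0.01
```

```bash
python3 inch.py '[[0.06,0,0,0,0,0,0.4],[0,0,0,0,0,0,0.4],[0.06,0,0,0,0,0,0.4]]'|head -1; python3 st.py
python3 inch.py '[[0,0,0,0,0,0,0.4]]'|head -1; python3 st.py
python3 inch.py '[[0,0,0,0,0,0,0.4]]'|head -1; python3 st.py
echo MINUS
python3 inch.py '[[-0.06,0,0,0,0,0,0.4],[0,0,0,0,0,0,0.4],[-0.06,0,0,0,0,0,0.4]]'|head -1; python3 st.py
python3 inch.py '[[0,0,0,0,0,0,0.4]]'|head -1; python3 st.py
python3 inch.py '[[0,0,0,0,0,0,0.4]]'; python3 st.py
```

```text
time: 23.1
TOOL F [0.89 0.53 6.81] T [-0.184  0.607  0.038] eff5 [-0.351  0.29  -0.544] dq 1.008
time: 23.22
TOOL F [ 0.12 -0.62  4.63] T [-0.084  0.275  0.037] eff5 [0.003 0.068 0.118] dq 0.114
time: 23.35
TOOL F [-1.7  -2.27  3.89] T [ 0.33  -0.042 -0.204] eff5 [ 0.074 -0.079  0.016] dq 0.157
MINUS
time: 23.72
TOOL F [-3.15  0.32  7.31] T [-0.24   0.066 -0.045] eff5 [ 0.613 -0.125  0.491] dq 0.865
time: 23.85
TOOL F [-2.25 -1.37  7.3 ] T [-0.003  0.485  0.054] eff5 [-0.208  0.062 -0.077] dq 0.32
time: 23.98
eef_pos: [0.5061, -0.3368, 0.1818]
tcp_rot: [0.99, 0.143, 0.0, -0.0]
contact_force: [-0.4, -1.5, -6.8]
opening: 0.691
finger_force: 94.9
TOOL F [-0.79  1.31  6.76] T [0.085 0.574 0.003] eff5 [-0.006  0.14  -0.031] dq 0.323
```

```bash
python3 inch.py '[[0,0,0,0,0,0,0.4],[0,0,0,0,0,0,0.4],[0,0,0,0,0,0,0.4]]' 100;  python3 st.py
python3 - <<'E'
from h import *
s=cam("side");p=proj(s,(.506,-.336,.19)).astype(int);print(p)
a=s["bgr"][max(p[1]-60,0):p[1]+60,max(p[0]-60,0):p[0]+60]; t=cam("wrist")["bgr"]
cv2.imwrite("pics/c.png",np.hstack([cv2.resize(a,(400,400)),cv2.resize(t,(400,400))]))
E
```

```text
time: 24.35
eef_pos: [0.5068, -0.3366, 0.1821]
tcp_rot: [0.99, 0.144, 0.0, 0.0]
contact_force: [0.2, 0.8, -5.7]
opening: 0.693
finger_force: 114.1
TOOL F [ 0.4  -0.69  5.69] T [0.183 0.157 0.116] eff5 [-0.007  0.143  0.022] dq 0.389
[327 160]
```

View pics/c.png

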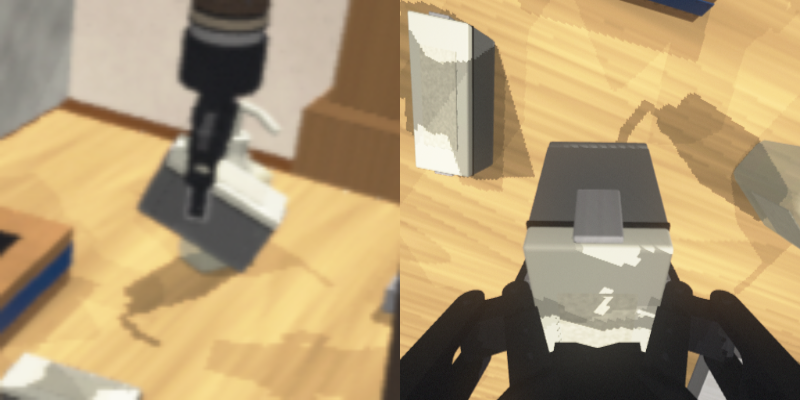

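The side crop shows the case pitched about 35° in the grip, its robot-side end low, so it rattled and then slipped. I'll press it level against the table at its original spot and regrasp.

```bash
python3 inch.py '[[0,0,0.03,0,0,0,0.4],[0,0,0.07,0,0,0,0.4],[0,0,0.1,0,0,0,0.4],[0,0,0.115,0,0,0,0.4],[0,0,0.115,0,0,0,0.4]]';  python3 st.py;  python3 inch.py '[[0,0,0.006,0,0,0,0.4],[0,0,0.012,0,0,0,0.4],[0,0,0.018,0,0,0,0.4],[0,0,0.018,0,0,0,0.4]]' 60; python3 st.py
```

```text
time: 25.08
eef_pos: [0.5061, -0.3361, 0.0659]
tcp_rot: [0.99, 0.143, -0.001, -0.001]
contact_force: [-4.0, 2.7, -4.7]
opening: 0.689
finger_force: 114.4
TOOL F [-3.09 -3.68  4.74] T [ 0.701  0.807 -0.011] eff5 [-0.275  0.056 -0.001] dq 0.145
time: 25.58
eef_pos: [0.5062, -0.3364, 0.0484]
tcp_rot: [0.99, 0.143, -0.0, -0.0]
contact_force: [2.0, -0.2, -7.0]
opening: 0.688
finger_force: 112.4
TOOL F [1.84 0.72 7.04] T [-0.046 -0.353  0.021] eff5 [-0.027  0.013 -0.006] dq 0.257
```

```bash
python3 inch.py '[[0,0,0.005,0,0,0,0.4],[0,0,0.01,0,0,0,0.4],[0,0,0.01,0,0,0,0.4]]' 40; python3 st.py;  python3 inch.py '[[0,0,0.005,0,0,0,0.4],[0,0,0.01,0,0,0,0.4],[0,0,0.01,0,0,0,0.4]]'; python3 st.py
python3 - <<'E'
from h import *
s=cam("side");p=proj(s,(.506,-.336,.04)).astype(int)
a=s["bgr"][max(p[1]-60,0):p[1]+60,max(p[0]-60,0):p[0]+60]
cv2.imwrite("pics/c2.png",cv2.resize(a,(480,480)))
E
```

```text
time: 25.95
eef_pos: [0.5091, -0.3382, 0.0435]
tcp_rot: [0.99, 0.143, 0.002, 0.002]
contact_force: [0.6, 3.4, 10.8]
opening: 0.687
finger_force: 121.2
TOOL F [  1.56  -3.03 -10.85] T [ 0.681 -0.484  0.133] eff5 [-0.157 -0.925 -0.152] dq 0.003
time: 26.32
eef_pos: [0.5113, -0.3393, 0.035]
tcp_rot: [0.99, 0.143, 0.004, 0.004]
contact_force: [3.9, 2.7, 10.8]
opening: 0.69
finger_force: 121.7
TOOL F [  4.6   -1.33 -10.83] T [0.458 0.012 0.18 ] eff5 [-0.56  -0.293 -0.169] dq 0.005
```

View pics/c2.png

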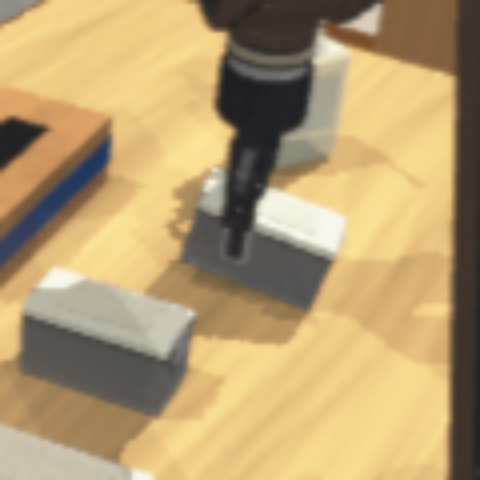

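The case is nearly level, with the fingers off-centre towards its far end. I'll press the rest of the way, release, re-measure and regrasp centred.

```bash
python3 inch.py '[[0,0,0.005,0,0,0,0.4],[0,0,0.009,0,0,0,0.4],[0,0,0.009,0,0,0,0.4]]'; python3 st.py
```

```text
time: 26.75
eef_pos: [0.5119, -0.3395, 0.0266]
tcp_rot: [0.99, 0.143, 0.005, 0.004]
contact_force: [5.6, 3.3, 12.8]
opening: 0.69
finger_force: 121.7
TOOL F [  6.44  -1.44 -12.78] T [0.592 0.027 0.204] eff5 [-0.713 -0.399 -0.191] dq 0.014
```

```bash
python3 inch.py '[[0,0,0.003,0,0,0,0.4],[0,0,0.003,0,0,0,0.75],[0,0,0.003,0,0,0,1],[0,0,0.003,0,0,0,1],[0,0,-0.03,0,0,0,1],[0,0,-0.09,0,0,0,1],[-0.02,0,-0.17,0,0,0,1],[-0.02,0,-0.17,0,0,0,1],[-0.02,0,-0.17,0,0,0,1]]'
python3 - <<'E'
from h import *
c=cam("wrist");state();cv2.imwrite("pics/w5.png",c["bgr"])
for lo in(150,175):
    for r in rects(c,lo,.066,(130,20,380,330),800): print(r)
c=cam("top")
for r in rects(c,150,0.066,(200,180,345,262)): print(r)
E
```

```text
time: 27.88
eef_pos: [0.4875, -0.3428, 0.191]
tcp_rot: [0.99, 0.143, 0.001, 0.001]
contact_force: [-0.5, 0.5, -0.8]
opening: 1.006
finger_force: 0.0
27.925 [ 0.4868 -0.3418  0.1886] [[0.959, 0.283, -0.001], [0.283, -0.959, 0.001], [-0.001, -0.001, -1.0]] [-0.44 -0.58 -0.64] 0.9963627196738699
(array([ 493.3, -344.4]), array([121.8,  58.8]), 16.5, array([255.8, 172.1]))
(array([ 492.2, -344.8]), array([119.3,  58.6]), 16.4, array([255.9, 173.4]))
(array([430.7,  20.2]), array([59. , 43.1]), -77.6, array([225. , 248.7]))
(array([ 543. , -325.6]), array([60. , 26.9]), -45.2, array([323.4, 217.4]))
(array([ 570.9, -151.5]), array([59.7, 49.4]), -89.6, array([273.7, 207.8]))
```

It stands flat (121.8 × 58.8 mm at lid height) at (.493,-.344), yaw 16.5°. Regrasp at 120 N.

```bash
python3 inch.py '[[0.005,0.004,0.05,0,0,0,1],[0.005,0.004,0.11,0,0,0,1],[0.005,0.004,0.15,0,0,0,1],[0.005,0.004,0.168,0,0,0,1],[0.005,0.004,0.168,0,0,0,1],[0.005,0.004,0.168,0,0,0,0.4],[0.005,0.004,0.168,0,0,0,0.4],[0.005,0.004,0.168,0,0,0,0.4],[0.005,0.004,0.168,0,0,0,0.4],[0.005,0.004,0.168,0,0,0,0.4]]' 120; python3 inch.py '[[0,0,-0.01,0,0,0,0.4],[0,0,-0.03,0,0,0,0.4],[0,0,-0.06,0,0,0,0.4],[0,0,-0.1,0,0,0,0.4],[0,0,-0.14,0,0,0,0.4],[0,0,-0.17,0,0,0,0.4],[0,0,-0.19,0,0,0,0.4],[0,0,-0.195,0,0,0,0.4],[0,0,-0.195,0,0,0,0.4]]'; python3 st.py
python3 - <<'E'
from h import *
plan((.53,-.1,.26,40),(.583,.266,.26,62),(.583,.266,.174,75.3))
E
```

```text
time: 29.22
eef_pos: [0.4948, -0.346, 0.0245]
tcp_rot: [0.99, 0.143, 0.001, 0.002]
contact_force: [0.8, -0.5, 7.1]
opening: 0.691
finger_force: 132.5
time: 30.35
eef_pos: [0.4927, -0.3442, 0.2158]
tcp_rot: [0.99, 0.143, -0.001, -0.001]
contact_force: [-4.2, -1.0, -5.5]
opening: 0.687
finger_force: 132.8
TOOL F [-4.34 -0.24  5.49] T [-0.     0.307  0.012] eff5 [-0.047  0.039 -0.003] dq 0.021
[ 0.105  -0.2236 -0.044 ] [-0.0018  0.0007 -0.4103] rows>= 5.0
[ 0.2597 -0.5595 -0.0436] [-1.900e-03  3.000e-04 -7.943e-01] rows>= 10.0
[ 0.2598 -0.5594  0.0424] [-2.0000e-03  1.0000e-04 -1.0264e+00] rows>= 10.0
```

```bash
python3 inch.py '[[0.004,-0.009,0,0,0,0,0.4],[0.013,-0.027,0,0,0,0,0.4],[0.025,-0.054,0,0,0,0,0.4],[0.04,-0.086,0,0,0,0,0.4],[0.057,-0.122,0,0,0,0,0.4],[0.074,-0.159,0,0,0,0,0.4],[0.091,-0.195,0,0,0,0,0.4],[0.107,-0.231,0,0,0,0,0.4],[0.124,-0.268,0,0,0,0,0.4],[0.141,-0.304,0,0,0,0,0.4]]'; python3 inch.py '[[0.017,-0.036,0,0,0,0,0.4],[0.034,-0.072,0,0,0,0,0.4],[0.05,-0.108,0,0,0,0,0.4],[0.067,-0.144,0,0,0,0,0.4],[0.082,-0.177,0,0,0,0,0.4],[0.095,-0.205,0,0,0,0,0.4],[0.106,-0.229,0,0,0,0,0.4],[0.114,-0.245,0,0,0,0,0.4],[0.118,-0.254,0,0,0,0,0.4],[0.119,-0.256,0,0,0,0,0.4]]'; python3 inch.py '[[0,0,0,0,0,0,0.4],[0,0,0,0,0,0,0.4]]'>/dev/null;python3 st.py
python3 - <<'E'
from h import *
state();s=cam("side");p=proj(s,(.583,.266,.22)).astype(int);print(p)
a=s["bgr"][max(p[1]-100,0):p[1]+140,max(p[0]-120,0):p[0]+120]
cv2.imwrite("pics/f1.png",cv2.resize(a,None,fx=2.4,fy=2.4))
plan((.583,.266,.1745,16.5))
E
```

```text
time: 31.6
eef_pos: [0.5414, -0.0103, 0.2163]
tcp_rot: [0.99, 0.144, -0.0, -0.0]
contact_force: [0.2, -1.3, -5.9]
opening: 0.688
finger_force: 132.6
time: 32.85
eef_pos: [0.5833, 0.2664, 0.2165]
tcp_rot: [0.99, 0.144, -0.0, 0.0]
contact_force: [0.3, -0.1, -5.3]
opening: 0.689
finger_force: 134.3
TOOL F [ 0.73 -0.2   4.55] T [ 0.017 -0.026 -0.002] eff5 [ 0.007  0.03  -0.   ] dq 0.002
33.1 [0.5837 0.2654 0.2169] [[0.959, 0.283, -0.0], [0.283, -0.959, -0.0], [-0.0, 0.0, -1.0]] [ 0.64  0.4  -4.55] 0.6883117112413476
[167 242]
[-0.0005 -0.0008  0.0424] [ 0.0001  0.0001 -0.0012] rows>= 1.0
```

View pics/f1.png

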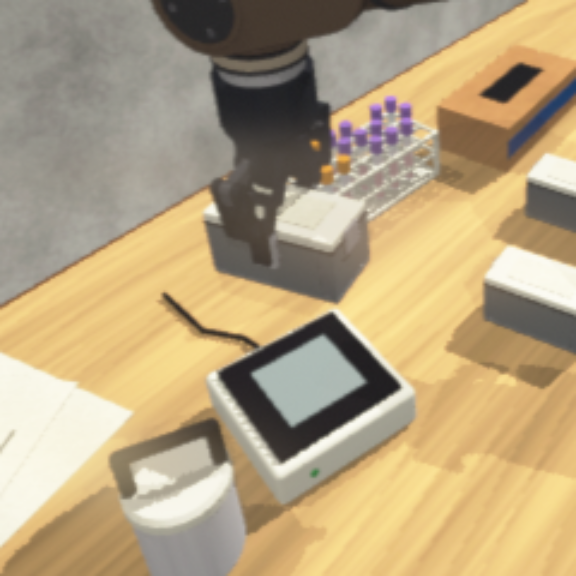

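The side view shows the case held above the reader and roughly level. Its near face has bottom corners at crop (215,270) and (337,303), and the canister and other items are undisturbed. I'll check its level against the expected corners while lowering.

```bash
python3 inch.py '[[0,0,0.01,0,0,0,0.4],[0,0,0.025,0,0,0,0.4],[0,0,0.037,0,0,0,0.4],[0,0,0.042,0,0,0,0.4],[0,0,0.042,0,0,0,0.4],[0,0,0.042,0,0,0,0.4],[0,0,0.042,0,0,0,0.4],[0,0,0.042,0,0,0,0.4]]'; python3 st.py
python3 - <<'E'
from h import *
s=cam("side"); st=ctrl.get_state(); r=R.from_quat(st["tcp_rot"]).as_matrix(); o=st["eef_pos"]+[0,0,-.0245]
im=cv2.resize(s["bgr"][150:350,60:300],None,fx=3,fy=3,interpolation=cv2.INTER_CUBIC)
for sx in(-.06,.06):
  for sy in(-.03,.03):
    for z in(0,.066):
      p=(proj(s,o+r@[sx,sy,0]+[0,0,z])-[60,150])*3
      cv2.circle(im,tuple(int(v) for v in p),3,(0,0,255) if z==0 else (0,255,0),-1)
cv2.imwrite("pics/f2.png",im); print(im.shape)
E
```

```text
time: 34.15
eef_pos: [0.5838, 0.2662, 0.1753]
tcp_rot: [0.99, 0.143, 0.0, -0.0]
contact_force: [-0.5, 1.0, -5.6]
opening: 0.685
finger_force: 134.4
TOOL F [-0.23 -1.14  5.58] T [-0.022 -0.018 -0.005] eff5 [-0.002  0.014 -0.   ] dq 0.002
(600, 720, 3)
```

View pics/f2.png

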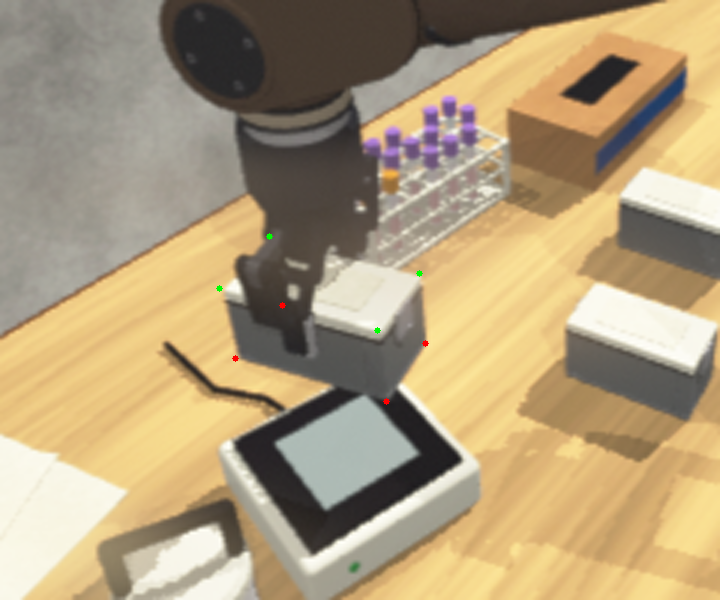

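The held case's corners match the predicted level ones to within about 2°. It is centred over the reader with its underside about 10 cm above the top, and it is still.

```bash
python3 -c "
from plant import ctrl
print(ctrl.sign_off())"
```

```text
the job is handed in; nothing more can be done
None
```

The job is handed in after about 34 s of robot time: the canister stands upright beside the reader, and the rattling case, case_c if lettered in the order I tried them (only it rattled and was heavy enough to hold the ball), is held still about 10 cm above the reader, level to within about 2°; the two quiet cases are back upright; during shaking the rattling case pitched about 35° in the grip, so I set it flat about 15 mm from its spot and regripped it.

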